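# Circlip onto the bare spindle of the mortar mill

## Robot

A 6-joint arm with a two-finger parallel gripper is mounted at the origin on the work surface. World frame = base frame: x ahead of the robot, y to its left, z up, the work surface at z = 0. Lengths are in m, angles in rad, forces in N, time in s.
With the tool pointing down it reaches from about 0.425 to 0.95 m from the base axis. Payload 3.5 kg.
Tool frame: the origin (TCP) lies at the very end of the fingers, on their centre line; the grasp point (between the pads) lies behind it (grasp_offset is the z of the grasp point in the tool frame, in m); z points along the fingers, y is the line along which they close (so a half turn about z gives the same grasp; the last joint's range is limited). The gripper opens to 85 mm and grips with 20 to 120 N. Pads are 22 mm wide; open, the fingers measure 114 mm over their backs; the gripper's body (76 mm by 85 mm) begins 54 mm behind the grasp point. The pads swing forward as they close: fully open they stand 13 mm farther back than shut.
Start: joints at [-1.443, 0.286, 1.577, -0, 1.279, -0.15], TCP at [0.185, -0.649, 0.231] pointing down, gripper open.
Joint ranges: [-2.77, 2.77], [-0.9, 2.22], [0.21, 2.48], [-1.53, 4.67], [0.24, 2.81], [-2.84, 2.84]. Speed limits (rad/s): [2.79, 2.79, 3.14, 3.14, 3.14, 3.14].

## Interface

Orientations are given as a unit quaternion [w, x, y, z].
In Python, from plant import state, camera, finish_job, cut_out, place_of, grasp_offset gives the robot as it stands. The module is installed in compiled form; this text tells all that it offers.
- The arm moves only by the shell command python3 -m inch 'ROWS' [FORCE]. ROWS is JSON, a list of rows, each an object with "translation": the shift along the tool's x, y, z in cm, a list of three; "rot": the turn, a rotation vector about the tool's x, y, z in rad, a list of three; "fingers": the finger opening in cm, from 0 to 8.54. In form: [{"translation": [dx, dy, dz], "rot": [ax, ay, az], "fingers": fingers}, ...]. A call has exactly 10 rows; each row is the pose to reach, as a shift and turn from the pose commanded when the call began, along the tool's axes at that moment; what a row does not reach only later rows make up. A row lasts 1/8 s, in which the tool goes at most 62.5 mm and 10.7 degrees, less where a joint would pass 70% of its speed; a pose out of reach is approached as far as the arm can. A call with a gripper value outside its range is refused whole. The fingers move at their own pace and stop on an object; FORCE is the grip in N (left out, the last holds). Time passes only in rows, so rows that repeat a pose let the fingers close, or fill a call up. It gives the time, the measured TCP pose, the force, the opening and the grip force at its end, in the units of the state.
- state(): the state, without advancing time (a new reading comes with each control period).
- camera(name): name is "scene" or "top"; returns a dict with "image" (400x640x3 uint8, red, green, blue), "fx", "fy", "cx", "cy" (pixels), "extrinsics" (4x4, takes a point from camera to world coordinates). Camera axes: x right, y down, z forward; pixel columns grow to the right and rows downward; lengths in m; the calibration is good to about 2 mm. A picture is of the moment at which its call begins. There is no depth.
- finish_job(): hands the job in; it is judged then, once.
Trained networks look in a picture, given as the dict that the camera call returned (one of the last four; its "shot" number tells which), for a name from the list of things; names that differ only in an ending like _2 or _b are one class to them, and where a whole thing is asked for, a point or a joint stands for the part that bears it (a point fixed in the world has none). Each returns a list of dicts, best first, with "score" (0 to 1); they miss things now and then, are a little off and sometimes report something else, mostly with a low value. They report only what shows in the picture. A call takes as long as a camera call. They do not tell look-alikes from the thing itself.
- cut_out(picture, target): "mask" (400x640 bool, what is visible of it) and "uv" ([column, row] in pixels, amid what is visible of it).
- place_of(picture, target): "uv" ([column, row] in pixels: a listed point, or the origin of a listed thing).
The state is a dict: "t": time; "q": joint angles; "dq": joint speeds; "joint_torque": joint torques, N m; "tool_pos": TCP position; "tcp_rot": TCP orientation; "force": force on the tool from outside, world axes, zero at the start; "ft_torque": the same for the moment, N m; "width": opening from 0.0 (shut) to 1.0 (fully open); "grip_force": force on a finger pad.
Only numpy, scipy, OpenCV 4.12 (cv2) and the standard library are available. Lean on these libraries where they do the work, as an engineer would, in place of code of your own. Each camera call takes 0.05 s, during which the arm holds its last target. There are 200 camera calls.

## Task

The circlip pliers lie in the service tray with a retaining ring already on their tips: squeeze the handles right up to their stop so that the ring spreads, lift it spread on the pliers, and slide it level down over whichever of the mortar mill's two spindle stubs has only its brass shim and no ring yet, until it lies on the shim (or just clear of it) at the groove. Finish holding it there: keep the handles squeezed and the ring spread and level, still carried by the pliers in the gripper, do not let it snap in, because the shim will be checked first. Handle the ring only with the pliers, do not force it, do not knock the station that already has its ring, and leave the bottles, mortar and other things on the bench where they are.

Things in the scene. Friction and masses are not known exactly. Their poses are not given: they have to be found in the camera images.
- pliers: bent-nose circlip pliers, steel, black rubber handle sleeves, 180 mm long, 0.15 kg, lying level in the tray. Origin: centre of the pivot rivet (19 mm wide, 14 mm high), 31 mm above the table at the start; x to the nose, y left, z up. Squeezing the handles OPENS the tips, up to a built-in stop that takes any further grip: about 8 N reaches it, grip with 15 to 40 N. Centre of mass at x = -30 mm.
- pliers_grip (a point): place to grip, from above, closing along y: midway between the two handle sleeves, 50 mm behind the pivot, at their mid-height (sleeves 14 mm high, 11 mm thick, to x = -115 mm; axes as the pliers). Over their outer faces 56 mm at rest here (62 mm another 16 mm back), about 35 mm and parallel at the stop. 27 mm free below; grey foam ribs carry the pliers under the pivot and 35 to 61 mm behind this point.
- pliers_nose (a point): midway between the pliers' two bent-down noses, 61 mm ahead of the pivot, 17 mm below it, level with the ring's underside. The noses end in pins standing in the ring's lug holes, 22 mm apart at rest, 45 mm at the stop. While squeezed, shoulders over and lips under the lugs keep the ring on; with slack handles it drops off. The jaws run 13 mm over the ring's underside; the pins reach 2 mm under it.
- pliers_left (a joint): squeeze of the pliers: angle (rad) each handle has turned in; 0 at rest, 0.17 where the stop begins to bear, 0.18 to 0.22 held hard against it. A light spring opens them.
- ring: retaining ring (external circlip), dark steel, 3 mm thick, band 4.5 mm wide, 22 g. Bore 33 mm relaxed, 41 to 42 mm at the pliers' stop. Its gap and lugs face the pliers (-x). Origin: bore centre when spread, at the underside; 77 mm ahead of the pivot at the start, 74 mm when spread, 17 mm below the pliers' origin. z up. about 60 mm wide over the lugs when spread. Starts flat on a grey foam pad, 14 mm above the table.
- ring_l1 (a joint): spread of the ring: opening angle (rad) of each of its sections; about 0 relaxed, 0.14 to 0.17 with the pliers at the stop, about 0.03 where its bore just equals the stub.
- mill: two-station mortar mill, mortars off: low white housing 200 mm deep (x), 340 mm wide (y), deck at 77 mm, fixed. Origin: centre of its underside; x away from its front panel with two speed knobs. At y = 85 (left) and -85 mm (right): a turntable, 110 mm wide, top at 99 mm, with three 6 mm high pegs 44 mm off the axis, and a spindle stub. Two 30 mm wide sockets stand to 100 mm at x = 72, y = +-135 mm.
- groove_left (a point): on the axis of the left (+y) upright spindle stub (35 mm diameter, 4.5 mm chamfer, end 136 mm above the table), at the top face of its brass shim, 111 mm above the table: where the ring's underside belongs. The groove is the narrowed part of the stub, 4.5 mm high, just above. Shim and the hub under it are 47 mm wide, from the turntable at 99 mm up. Axes as the mill.
- groove_right (a point): the same on the right (-y) spindle stub.
- fitted_ring: the retaining ring already snapped into its groove on one of the two stubs (left or right, differs from case to case), with its brass shim under it. Origin on the stub's axis at the shim's underside, 109 mm above the table. Fixed.
- bare_shim: the brass shim (47 mm diameter, 2 mm thick) lying alone on the stub that still needs its ring. Origin on the stub's axis at its underside, 109 mm above the table. Fixed.
- tray: steel service tray 280 x 170 mm with a 14 mm rim, fixed; origin on the table under the pliers' pivot, x as the pliers at the start. Its floor is 4 mm above the table.
- amber_tall: bystander: amber glass bottle with black cap, 52 mm diameter, 105 mm high, origin at the centre of its foot
- amber_small: bystander: amber glass bottle with black cap, 44 mm diameter, 78 mm high, origin at the centre of its foot
- amber_far: bystander: amber glass bottle with black cap, 54 mm diameter, 100 mm high, origin at the centre of its foot
- mortar: bystander: white porcelain mortar, 124 mm diameter, 65 mm high, origin at the centre of its foot
- pestle: bystander: white porcelain pestle lying on the bench, 160 mm long along its x, up to 37 mm thick, origin below its middle
- screwdriver: bystander: screwdriver with black handle, 170 mm long along its x, 26 mm thick, origin below its middle
- shim_box: bystander: pale plastic box 50 x 75 x 22 mm, origin at the centre of its underside
Mind the look-alikes: they are no part of the job. There is more than one size of the pliers; the one meant has the size given above.

How it is judged:
By the outcome, as a careful person would: the job done as asked, in the order asked, and still so for the second after the job is handed in, while the arm keeps its last pose, push and grip.
It also fails if it takes over 48 s, if anything falls off the work surface, if the arm or the gripper's body presses on something with over 40 N, if the wrist force passes 120 N, or if a joint passes its speed limit or range.

## Working session

There is one attempt and no reset: what is moved stays moved. The work goes in short steps, Python scripts to look and compute and a shell command to move; the robot and the scene stay as the last step left them, time stands still between calls to the robot, and variables do not carry over. Pictures are saved under pics/ and viewed, at most 10 in all, crops included, and the job is handed in when it is done.

```bash
mkdir -p pics
cat > h.py <<'E'
import numpy as np, cv2
from plant import *
def ray(p,uv):
    E=np.array(p["extrinsics"]);d=E[:3,:3]@np.array([(uv[0]-p["cx"])/p["fx"],(uv[1]-p["cy"])/p["fy"],1]);return E[:3,3],d
def onz(p,uv,z):
    o,d=ray(p,uv);return o+d*(z-o[2])/d[2]
def tri(a,ua,b,ub):
    A=np.zeros((3,3));y=np.zeros(3);O=[]
    for p,u in((a,ua),(b,ub)):
        o,d=ray(p,u);d/=np.linalg.norm(d);M=np.eye(3)-np.outer(d,d);A+=M;y+=M@o;O.append((M,o))
    x=np.linalg.solve(A,y);return x,max(np.linalg.norm(M@(x-o)) for M,o in O)
def proj(p,X):
    c=np.linalg.inv(np.array(p["extrinsics"]))@np.r_[X,1];return np.array([p["fx"]*c[0]/c[2]+p["cx"],p["fy"]*c[1]/c[2]+p["cy"]])
E
python3 - <<'E'
from h import *
np.set_printoptions(precision=4,suppress=True)
s=camera("scene");t=camera("top")
for n,p in(("scene",s),("top",t)):
    cv2.imwrite(f"pics/{n}0.png",p["image"][:,:,::-1])
    print(n,np.array(p["extrinsics"]).round(3).tolist(),p["fx"])
Z=dict(pliers=.031,pliers_grip=.031,pliers_nose=.014,ring=.014,mill=0,groove_left=.111,groove_right=.111,fitted_ring=.109,bare_shim=.109,tray=0,amber_tall=0,amber_small=0,amber_far=0,mortar=0,pestle=0,screwdriver=0,shim_box=0)
for k,z in Z.items():
    for n,p in(("s",s),("t",t)):
        print(k,n,[(round(r["score"],2),np.round(r["uv"]).astype(int).tolist(),onz(p,r["uv"],z)[:2].round(3).tolist()) for r in place_of(p,k)[:3]])
print(grasp_offset,state())
E
```

```text
scene [[0.521, 0.557, -0.647, 1.418], [0.854, -0.322, 0.409, -0.566], [0.02, -0.765, -0.643, 0.984], [0.0, 0.0, 0.0, 1.0]] 514.1580143760789
top [[-0.015, -0.997, 0.082, 0.437], [-1.0, 0.015, 0.009, 0.004], [-0.01, -0.082, -0.997, 1.205], [0.0, 0.0, 0.0, 1.0]] 399.42328485507966
pliers s [(0.74, [198, 190], [0.253, -0.265]), (0.66, [256, 248], [0.546, -0.221])]
pliers t [(0.78, [400, 192], [0.548, -0.219]), (0.62, [416, 296], [0.246, -0.257]), (0.6, [218, 254], [0.374, 0.318])]
pliers_grip s [(0.78, [178, 183], [0.191, -0.304]), (0.56, [247, 239], [0.507, -0.226])]
pliers_grip t [(0.6, [431, 319], [0.181, -0.299]), (0.59, [402, 208], [0.499, -0.224])]
pliers_nose s [(0.95, [260, 270], [0.606, -0.238]), (0.83, [222, 204], [0.324, -0.222])]
pliers_nose t [(0.96, [402, 174], [0.603, -0.233]), (0.84, [402, 272], [0.311, -0.223])]
ring s [(0.54, [264, 273], [0.621, -0.236])]
ring t [(0.61, [402, 171], [0.612, -0.233])]
mill s [(0.84, [390, 226], [0.632, 0.149])]
mill t [(0.63, [272, 165], [0.639, 0.161])]
groove_left s [(0.86, [427, 186], [0.642, 0.251])]
groove_left t [(0.75, [240, 158],
[... 1309 characters left out ...]
327, 0.154])]
screwdriver s [(0.51, [147, 256], [0.404, -0.464])]
screwdriver t [(0.74, [483, 244], [0.39, -0.469])]
shim_box s [(0.8, [289, 317], [0.759, -0.239])]
shim_box t [(0.59, [405, 127], [0.751, -0.249])]
-0.0187 {'t': 1.8, 'q': array([-1.443 ,  0.2863,  1.5767, -0.    ,  1.2786, -0.15  ]), 'dq': array([ 0.0005, -0.0001,  0.0014, -0.0003, -0.0015,  0.0021]), 'joint_torque': array([  0.0008, -40.5951, -29.2926,  -0.0001,   0.0006,  -0.    ]), 'tool_pos': array([ 0.1851, -0.6491,  0.2313]), 'tcp_rot': array([ 0.    ,  0.9904,  0.1385, -0.    ]), 'force': array([ 0.4662,  0.607 , -0.308 ]), 'ft_torque': array([-0.0268, -0.0069, -0.007 ]), 'grip_force': 0.0, 'width': 0.9959084739220537}
```

Run:
```python
import cv2,numpy as np
t=cv2.imread("pics/top0.png");s=cv2.imread("pics/scene0.png")
a=cv2.resize(t[130:270,330:470],(400,400),interpolation=cv2.INTER_CUBIC)
b=cv2.resize(s[210:310,200:300],(400,400),interpolation=cv2.INTER_CUBIC)
c=cv2.resize(s[160:230,340:480],(400,200),interpolation=cv2.INTER_CUBIC)
d=cv2.resize(t[125:205,200:340],(400,200),interpolation=cv2.INTER_CUBIC)
cv2.imwrite("pics/crop0.png",np.vstack([np.hstack([a,b]),np.hstack([c,d])]))
```

```text
(no output)
```

View pics/scene0.png

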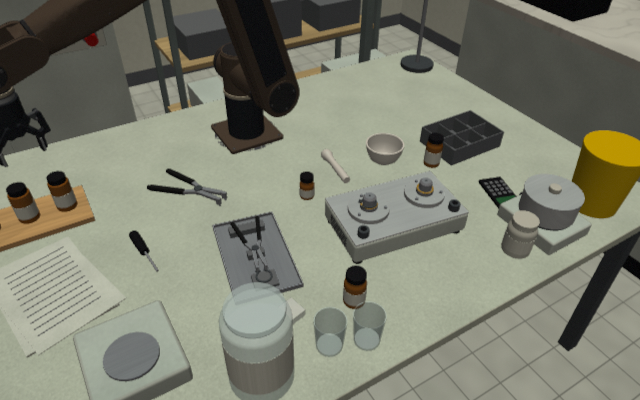

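View pics/crop0.png

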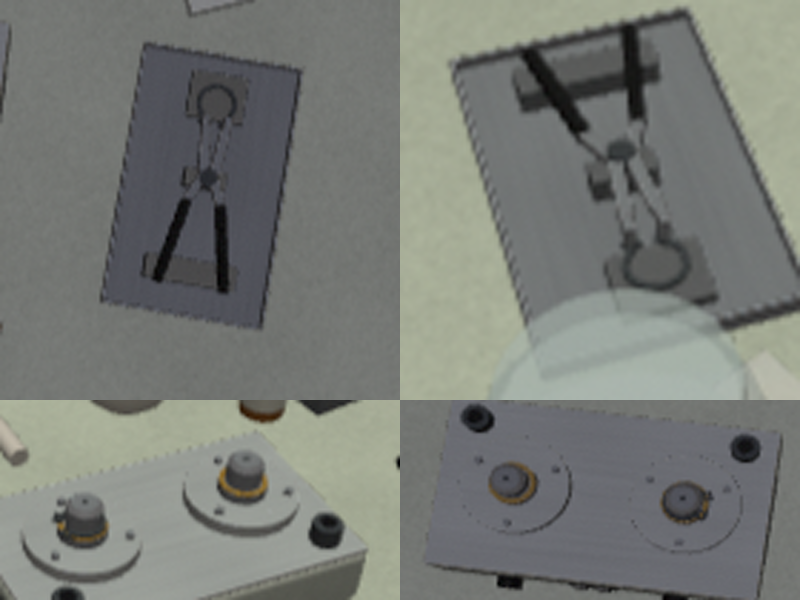

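The pliers that could be meant are the ones in the tray (scene 256,248; top 402,192), which are small and carry the ring, and the larger ringless pair loose on the bench (scene 198,190; top 416,296). I choose the tray pair. The crop shows the ring with its lugs and the foam ribs there.

The right stub (scene 370,201) has a ring with lugs. The left stub (scene 427,186) shows only brass, so groove_left is the target. The knobs face the robot.

Run:
```python
from h import *
np.set_printoptions(precision=4,suppress=True)
s=camera("scene");t=camera("top")
C=lambda x,y:(330+x*.35,130+y*.35)
for n,uv,z in(("pivot",C(208,177),.038),("hL",C(157,278),.031),("hR",C(222,290),.031),("ring",C(215.5,103),.016),*[("tray",C(*c),.014) for c in((145,43),(300,70),(262,327),(103,300))]): print(n,onz(t,uv,z))
C=lambda x,y:(200+x*.25,210+y*.25)
for n,uv,z in(("pivotS",C(622,150),.038),("ringS",C(657-0,264),.016)): uv=(200+(uv[0]-300 if 0 else (622-400)*.25 if n[0]=='p' else (657-400)*.25),uv[1]); print(n,onz(s,uv,z))
m=cut_out(t,"pliers")
for r in m[:2]: print("mask",r["score"],r["uv"],r["mask"].sum())
for k in("pliers","pliers_nose","pliers_grip","ring"):
    a=place_of(s,k);b=place_of(t,k)
    a=[r for r in a if r["uv"][0]>235];b=[r for r in b if r["uv"][1]<230 and r["uv"][0]>350]
    if a and b: print(k,*tri(s,a[0]["uv"],t,b[0]["uv"]))
for k in("groove_left","groove_right"):
    print(k,*tri(s,place_of(s,k)[0]["uv"],t,place_of(t,k)[0]["uv"]))
```

```text
pivot [ 0.5468 -0.2273  0.038 ]
hL [ 0.4443 -0.1733  0.031 ]
hR [ 0.4311 -0.2394  0.031 ]
ring [ 0.6268 -0.242   0.016 ]
tray [ 0.6924 -0.1701  0.014 ]
tray [ 0.6608 -0.3324  0.014 ]
tray [ 0.3923 -0.283   0.014 ]
tray [ 0.4224 -0.1193  0.014 ]
pivotS [ 0.5524 -0.2241  0.038 ]
ringS [ 0.6313 -0.2396  0.016 ]
mask 0.77 [402.8, 203.4] 387
mask 0.56 [419.5, 307.0] 857
pliers [ 0.5514 -0.2203  0.0377] 0.0005531615898640638
pliers_nose [ 0.6017 -0.2404  0.007 ] 0.006178131534933735
pliers_grip [ 0.4913 -0.2147  0.0194] 0.006259380426332515
ring [ 0.6225 -0.241   0.006 ] 0.0014745845277320253
groove_left [0.6449 0.2383 0.1158] 0.0062005709033771065
groove_right [0.6147 0.0727 0.1143] 0.00017464321346700643
```

```bash
python3 -m inch '[{"translation":[5,-4,1],"rot":[0,0,0.1],"fingers":8},{"translation":[42.1,-33,11.5],"rot":[0,0,0.465],"fingers":8},{"translation":[42.1,-33,11.5],"rot":[0,0,0.465],"fingers":8},{"translation":[42.1,-33,11.5],"rot":[0,0,0.465],"fingers":8},{"translation":[42.1,-33,11.5],"rot":[0,0,0.465],"fingers":8},{"translation":[42.1,-33,11.5],"rot":[0,0,0.465],"fingers":8},{"translation":[42.1,-33,11.5],"rot":[0,0,0.465],"fingers":8},{"translation":[42.1,-33,11.5],"rot":[0,0,0.465],"fingers":8},{"translation":[42.1,-33,11.5],"rot":[0,0,0.465],"fingers":8},{"translation":[42.1,-33,11.5],"rot":[0,0,0.465],"fingers":8}]' 30
python3 - <<'E'
from h import *
np.set_printoptions(precision=4,suppress=True)
st=state();print(st["t"],st["tool_pos"],st["tcp_rot"],st["q"])
t=camera("top");s=camera("scene")
a=cv2.resize(t["image"][130:250,340:460],(480,480),interpolation=cv2.INTER_CUBIC)
b=cv2.resize(s["image"][190:310,180:300],(480,480),interpolation=cv2.INTER_CUBIC)[:, :320]
cv2.imwrite("pics/c1.png",np.hstack([a,b])[:,:,::-1])
E
```

```text
t: 3.8
tool_pos: [0.5002, -0.2134, 0.1154]
tcp_rot: [-0.001, 0.996, -0.091, -0.001]
force: [-0.7, 0.3, 0.7]
width: 0.938
grip_force: 0.0
3.8 [ 0.5002 -0.2134  0.1154] [-0.0006  0.9958 -0.091  -0.0008] [-0.59    0.1276  1.9895  0.0003  1.0264  1.163 ]
```

View pics/c1.png

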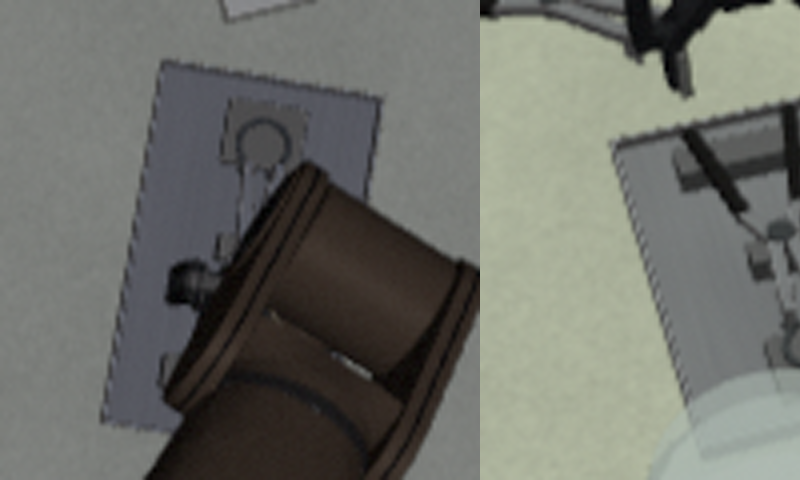

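The crop shows the wrist over the tray with the handles mostly hidden under it, and the ring is visible at about (264,143) in the crop. No correction is needed beyond the command already settling, so I descend.

```bash
python3 -m inch '[{"translation":[0,0,2],"rot":[0,0,0],"fingers":8},{"translation":[0,0,5],"rot":[0,0,0],"fingers":8},{"translation":[0,0,8],"rot":[0,0,0],"fingers":8},{"translation":[0,0,9.5],"rot":[0,0,0],"fingers":8},{"translation":[0,0,10.3],"rot":[0,0,0],"fingers":8},{"translation":[0,0,10.3],"rot":[0,0,0],"fingers":8},{"translation":[0,0,10.3],"rot":[0,0,0],"fingers":7},{"translation":[0,0,10.3],"rot":[0,0,0],"fingers":7},{"translation":[0,0,10.3],"rot":[0,0,0],"fingers":6.5},{"translation":[0,0,10.3],"rot":[0,0,0],"fingers":6.5}]' 30
python3 - <<'E'
from h import *
np.set_printoptions(precision=4,suppress=True)
st=state();print(st["t"],st["tool_pos"],st["force"],st["tcp_rot"])
s=camera("scene")
b=cv2.resize(s["image"][190:310,170:320],(750,600),interpolation=cv2.INTER_CUBIC)
cv2.imwrite("pics/c2.png",b[:,:,::-1])
E
```

```text
t: 5.15
tool_pos: [0.4996, -0.2163, 0.0135]
tcp_rot: [0.0, 0.996, -0.093, 0.0]
force: [0.3, 1.2, -0.4]
width: 0.761
grip_force: 0.0
5.15 [ 0.4996 -0.2163  0.0135] [ 0.2993  1.1516 -0.4386] [ 0.0001  0.9956 -0.0934  0.0002]
```

View pics/c2.png

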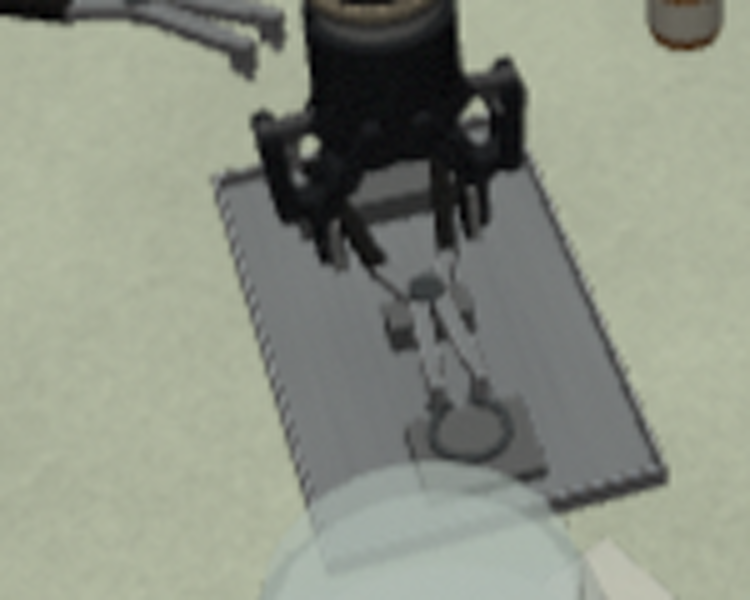

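Both fingers stand outside the handles, just behind the pivot (fingertips at about (335,255) and (480,225) in the crop, handles between them). I close now at 30 N.

```bash
python3 -m inch '[{"translation":[0,0,0],"rot":[0,0,0],"fingers":6},{"translation":[0,0,0],"rot":[0,0,0],"fingers":5.5},{"translation":[0,0,0],"rot":[0,0,0],"fingers":5},{"translation":[0,0,0],"rot":[0,0,0],"fingers":4.5},{"translation":[0,0,0],"rot":[0,0,0],"fingers":4},{"translation":[0,0,0],"rot":[0,0,0],"fingers":3.5},{"translation":[0,0,0],"rot":[0,0,0],"fingers":3},{"translation":[0,0,0],"rot":[0,0,0],"fingers":2},{"translation":[0,0,0],"rot":[0,0,0],"fingers":2},{"translation":[0,0,0],"rot":[0,0,0],"fingers":2}]' 30
python3 - <<'E'
from h import *
np.set_printoptions(precision=4,suppress=True)
st=state();print(st["t"],st["tool_pos"],st["force"],st["ft_torque"],st["width"]*.085)
s=camera("scene")
b=cv2.resize(s["image"][190:310,170:320],(750,600),interpolation=cv2.INTER_CUBIC)
cv2.imwrite("pics/c3.png",b[:,:,::-1])
E
```

```text
t: 6.45
tool_pos: [0.4999, -0.2167, 0.0146]
tcp_rot: [0.0, 0.996, -0.093, 0.0]
force: [-2.9, 0.9, 8.7]
width: 0.392
grip_force: 29.5
6.45 [ 0.4999 -0.2167  0.0146] [-2.864   0.9215  8.745 ] [0.1259 0.5081 0.02  ] 0.033301274257390365
```

View pics/c3.png

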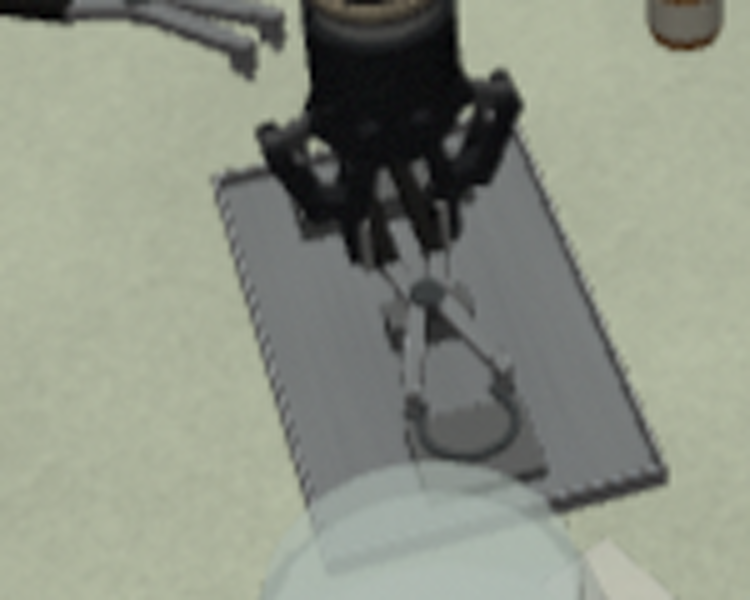

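Ring is spread on the pins (lugs at about (413,407) and (505,380) in the crop) and the handles are at the stop at 33 mm. Lifting straight up.

```bash
python3 -m inch '[{"translation":[0,0,-0.5],"rot":[0,0,0],"fingers":2},{"translation":[0,0,-1.5],"rot":[0,0,0],"fingers":2},{"translation":[0,0,-4],"rot":[0,0,0],"fingers":2},{"translation":[0,0,-7],"rot":[0,0,0],"fingers":2},{"translation":[0,0,-10],"rot":[0,0,0],"fingers":2},{"translation":[0,0,-13],"rot":[0,0,0],"fingers":2},{"translation":[0,0,-16],"rot":[0,0,0],"fingers":2},{"translation":[0,0,-18],"rot":[0,0,0],"fingers":2},{"translation":[0,0,-19],"rot":[0,0,0],"fingers":2},{"translation":[0,0,-19],"rot":[0,0,0],"fingers":2}]' 30
python3 - <<'E'
from h import *
np.set_printoptions(precision=4,suppress=True)
st=state();print(st["t"],st["tool_pos"],st["tcp_rot"],st["force"],st["ft_torque"],st["grip_force"])
s=camera("scene");t=camera("top")
for k in("pliers","pliers_nose","ring"):
    a=place_of(s,k);b=place_of(t,k)
    print(k,[(round(r["score"],2),r["uv"]) for r in a[:2]],[(round(r["score"],2),r["uv"]) for r in b[:2]])
b=cv2.resize(s["image"][150:270,170:320],(750,600),interpolation=cv2.INTER_CUBIC)
cv2.imwrite("pics/c4.png",b[:,:,::-1]);cv2.imwrite("pics/t4.png",t["image"][:,:,::-1])
E
```

```text
t: 7.75
tool_pos: [0.4996, -0.2163, 0.2036]
tcp_rot: [0.0, 0.996, -0.093, 0.0]
force: [-0.0, 0.2, -1.5]
width: 0.384
grip_force: 30.1
7.75 [ 0.4996 -0.2163  0.2036] [ 0.0002  0.9956 -0.0935  0.0004] [-0.0439  0.191  -1.5485] [ 0.0025  0.089  -0.0408] 30.058913826942444
pliers [(0.8, [248.1, 191.3]), (0.62, [197.6, 192.0])] [(0.91, [415.5, 297.6]), (0.6, [416.2, 185.6])]
pliers_nose [(0.91, [253.7, 213.7])] [(0.5, [420.4, 163.9])]
ring [(0.55, [257.3, 220.1]), (0.46, [426.2, 185.9])] [(0.63, [420.7, 161.3])]
```

View pics/c4.png

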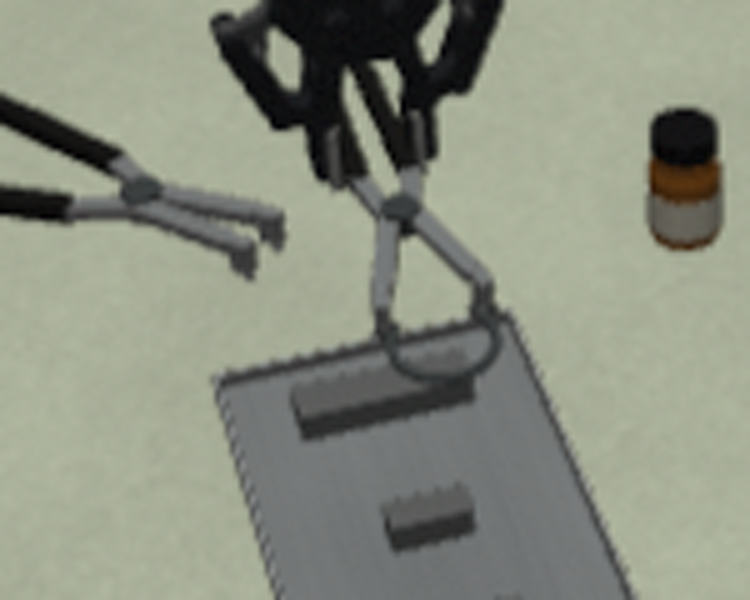

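Run:
```python
from h import *
np.set_printoptions(precision=4,suppress=True)
s=camera("scene");t=camera("top")
for k in("pliers","pliers_nose","ring"):
    a=[r for r in place_of(s,k) if 230<r["uv"][0]<290];b=[r for r in place_of(t,k) if r["uv"][1]<230 and 380<r["uv"][0]<450]
    if a and b: print(k,*tri(s,a[0]["uv"],t,b[0]["uv"]))
print("tip",onz(s,(426.1,181.7),.136),onz(t,(239.2,153),.136))
print("tri",tri(s,(426.1,181.7),t,(239.2,153)))
for k,z in(("groove_left",.111),("bare_shim",.109),("groove_right",.111),("fitted_ring",.109)):
    for p in(s,t): print(k,[(round(r["score"],2),r["uv"],onz(p,r["uv"],z)) for r in place_of(p,k)[:2]])
a=cv2.resize(t["image"][130:210,380:460],(400,400),interpolation=cv2.INTER_CUBIC)
d=cv2.resize(t["image"][115:195,200:280],(400,400),interpolation=cv2.INTER_CUBIC)
cv2.imwrite("pics/c5.png",np.hstack([a,d])[:,:,::-1])
```

```text
pliers [ 0.5553 -0.2244  0.2141] 0.001000038770734607
pliers_nose [ 0.6052 -0.2372  0.2053] 0.004267280773750482
ring [ 0.6144 -0.2412  0.1908] 0.0004350648025520167
tip [0.6501 0.2372 0.136 ] [0.6507 0.2323 0.136 ]
tri (array([0.6514, 0.2335, 0.138 ]), np.float64(0.0017708149886570006))
groove_left [(0.58, [426.3, 183.9], array([0.6352, 0.2551, 0.111 ]))]
groove_left [(0.74, [239.4, 159.5], array([0.6374, 0.2371, 0.111 ]))]
bare_shim [(0.55, [428.7, 185.1], array([0.6408, 0.2592, 0.109 ])), (0.43, [144.9, 254.6], array([ 0.5098, -0.4791,  0.109 ]))]
bare_shim [(0.61, [299.5, 164.5], array([0.621 , 0.0704, 0.109 ])), (0.37, [240.0, 158.5], array([0.6406, 0.2359, 0.109 ]))]
groove_right [(0.57, [365.9, 204.3], array([0.6222, 0.0632, 0.111 ]))]
groove_right [(0.75, [297.8, 166.9], array([0.6141, 0.075 , 0.111 ])), (0.44, [276.4, 166.5], array([0.6161, 0.1343, 0.111 ]))]
fitted_ring []
fitted_ring [(0.42, [296.9, 163.9], array([0.6228, 0.0776, 0.109 ])), (0.25, [177.9, 225.7], array([0.4565, 0.4065, 0.109 ]))]
```

View pics/c5.png

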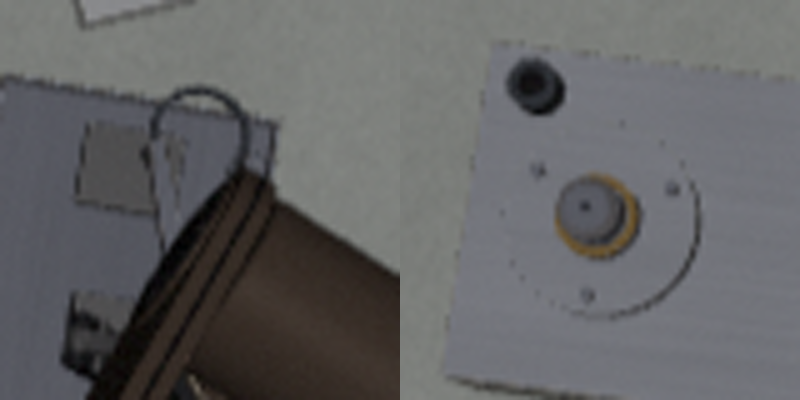

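Run:
```python
from h import *
np.set_printoptions(precision=4,suppress=True)
s=camera("scene");t=camera("top")
print("stub top",onz(t,(237.2,156.4),.136),onz(s,(426.1,181.7),.136),tri(s,(426.1,181.7),t,(237.2,156.4)))
print("shim",onz(t,(239.6,158.4),.111),onz(s,(427,187.5),.111))
print("ring",onz(t,(419.8,157),.2045),onz(s,(258.4,219),.2045),tri(s,(258.4,219),t,(419.8,157)))
im=s["image"]
c=cv2.resize(im[160:220,395:455],(480,480),interpolation=cv2.INTER_CUBIC)
d=cv2.resize(im[185:235,230:290],(320,267),interpolation=cv2.INTER_CUBIC)
d=np.vstack([d,np.zeros((213,320,3),np.uint8)])
cv2.imwrite("pics/c6.png",np.hstack([c,d])[:,:,::-1])
```

```text
stub top [0.6415 0.2378 0.136 ] [0.6501 0.2372 0.136 ] (array([0.6439, 0.2409, 0.1298]), np.float64(0.0020618938394712594))
shim [0.6405 0.2365 0.111 ] [0.6483 0.2466 0.111 ]
ring [ 0.6192 -0.2401  0.2045] [ 0.6282 -0.2407  0.2045] (array([ 0.6211, -0.2398,  0.1987]), np.float64(0.0018952730616864383))
```

View pics/c6.png

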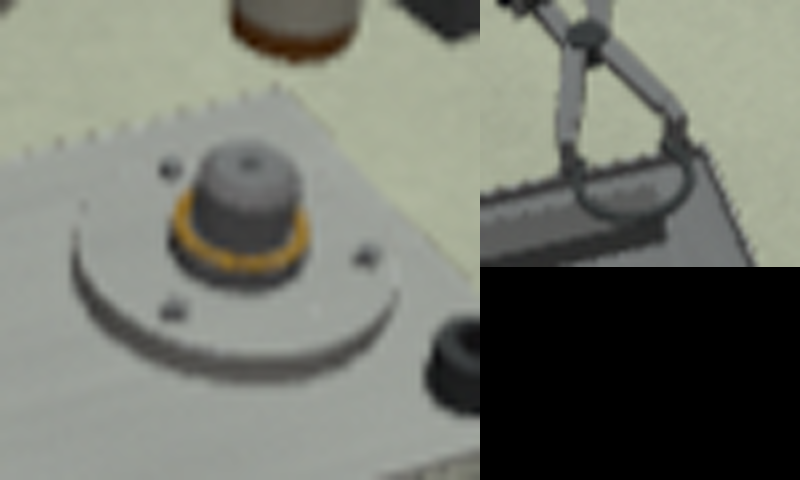

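Run:
```python
from h import *
np.set_printoptions(precision=4,suppress=True)
s=camera("scene");t=camera("top")
print("stub",onz(s,(426,180.25),.136),"shim",onz(s,(425,188),.111))
print("tri",tri(s,(426,180.25),t,(237.2,156.4)),tri(s,(425,188),t,(239.6,158.4)))
print("ring",onz(s,(258.4,219),.2045));st=state();print(st["t"],st["tool_pos"])
```

```text
stub [0.6451 0.241  0.136 ] shim [0.6473 0.2404 0.111 ]
tri (array([0.6431, 0.2401, 0.1345]), np.float64(0.0022696171864657506)) (array([0.6431, 0.2402, 0.1074]), np.float64(0.0033594944695355703))
ring [ 0.6282 -0.2407  0.2045]
9.15 [ 0.4995 -0.2163  0.2033]
```

```bash
python3 -m inch '[{"translation":[-0.2,-1.4,0],"rot":[0,0,0],"fingers":2},{"translation":[-0.7,-4.7,0],"rot":[0,0,0],"fingers":2},{"translation":[-1.3,-9,0],"rot":[0,0,0],"fingers":2},{"translation":[-2,-14,0],"rot":[0,0,0],"fingers":2},{"translation":[-2.7,-19,0],"rot":[0,0,0],"fingers":2},{"translation":[-3.4,-24,0],"rot":[0,0,0],"fingers":2},{"translation":[-4.1,-29,0],"rot":[0,0,0],"fingers":2},{"translation":[-4.8,-34,0],"rot":[0,0,0],"fingers":2},{"translation":[-5.5,-38.5,0],"rot":[0,0,0],"fingers":2},{"translation":[-6,-42,0],"rot":[0,0,0],"fingers":2}]' 30
python3 -m inch '[{"translation":[-0.3,-2.5,0],"rot":[0,0,0],"fingers":2},{"translation":[-0.6,-4.3,0],"rot":[0,0,0],"fingers":2},{"translation":[-0.8,-5.4,0],"rot":[0,0,0],"fingers":2},{"translation":[-0.8,-5.4,0.5],"rot":[0,0,0],"fingers":2},{"translation":[-0.8,-5.4,1.5],"rot":[0,0,0],"fingers":2},{"translation":[-0.8,-5.4,2.5],"rot":[0,0,0],"fingers":2},{"translation":[-0.8,-5.4,3.5],"rot":[0,0,0],"fingers":2},{"translation":[-0.8,-5.4,4],"rot":[0,0,0],"fingers":2},{"translation":[-0.8,-5.4,4],"rot":[0,0,0],"fingers":2},{"translation":[-0.8,-5.4,4],"rot":[0,0,0],"fingers":2}]' 30
python3 - <<'E'
from h import *
np.set_printoptions(precision=4,suppress=True)
st=state();print(st["t"],st["tool_pos"],st["tcp_rot"],st["force"],st["q"])
t=camera("top");s=camera("scene")
a=cv2.resize(t["image"][115:195,200:280],(400,400),interpolation=cv2.INTER_CUBIC)
b=cv2.resize(s["image"][145:225,385:465],(400,400),interpolation=cv2.INTER_CUBIC)
cv2.imwrite("pics/c7.png",np.hstack([a,b])[:,:,::-1])
for p in(s,t):
  for k in("ring","pliers","groove_left"): print(k,[(round(r["score"],2),r["uv"]) for r in place_of(p,k)[:2]])
E
```

```text
t: 10.4
tool_pos: [0.5178, 0.2102, 0.2034]
tcp_rot: [-0.0, 0.996, -0.093, -0.0]
force: [0.9, 0.2, -1.2]
width: 0.388
grip_force: 30.1
t: 11.65
tool_pos: [0.5212, 0.2622, 0.1638]
tcp_rot: [-0.0, 0.996, -0.093, 0.0]
force: [-0.6, -0.2, -2.3]
width: 0.383
grip_force: 30.1
11.65 [0.5212 0.2622 0.1638] [-0.0002  0.9956 -0.0935  0.0004] [-0.5671 -0.175  -2.2956] [0.2922 0.151  1.8651 0.     1.1247 2.0502]
ring [(0.48, [426.7, 174.2])]
pliers [(0.79, [417.5, 151.0]), (0.75, [425.4, 187.8])]
groove_left [(0.72, [426.4, 185.7]), (0.61, [405.1, 146.4])]
ring [(0.4, [235.6, 155.2])]
pliers [(0.96, [416.7, 294.3]), (0.57, [226.2, 180.8])]
groove_left [(0.77, [241.8, 158.4]), (0.68, [484.2, 240.0])]
```

View pics/c7.png

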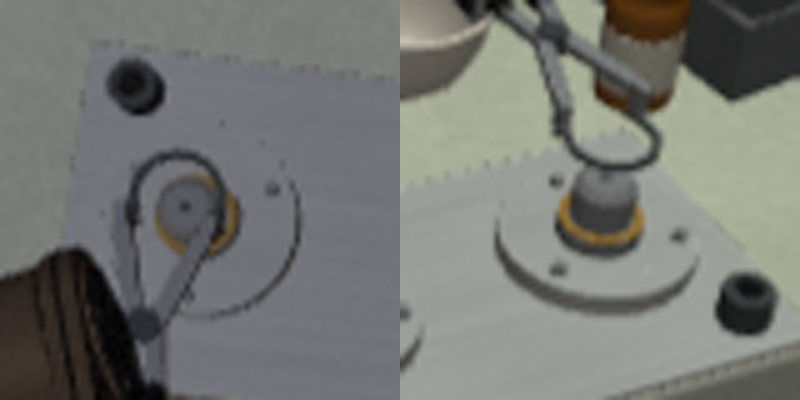

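The ring hangs above the left stub, still spread. In the top crop it spans columns 130–225 (centre about (177,197)) with the stub dot at (186,207). In the scene crop the ring centre is at about (612,138) over the stub top at (604,178). It is clear of everything, so next I compute the residual offset.

Run:
```python
from h import *
np.set_printoptions(precision=4,suppress=True)
s=camera("scene");t=camera("top");z=.164
for u in((235.5,154.4),(235.6,155.2)): print("top ring-stub",onz(t,u,z)-onz(t,(237.2,156.4),.136))
for u in((427.4,172.6),(426.7,174.2)): print("scene",onz(s,u,z)-onz(s,(426,180.25),.136))
# synthetic: where ring outline should fall if ring centred on stub: predicted px at several z
E=np.array(s["extrinsics"])
R=s["image"];
# dark ring pixels in top
im=t["image"].astype(int).sum(2);sub=im[140:170,222:250];print(sub[::1,::1]//3)
```

```text
top ring-stub [ 0.0001 -0.0016  0.028 ]
top ring-stub [-0.0021 -0.0019  0.028 ]
scene [ 0.0021 -0.0022  0.028 ]
scene [ 0.0065 -0.0083  0.028 ]
[[117 117 118 117 118 117 118 117 118 118 118 117 120 118 120 118 119 117
  118 118 117 116 109 117 116 117 117 119]
 [119 118 118 119 119 118 117 118 116 118 122 116 117 118 119 118 119 119
  118 120 120 119 119 118 119 119 118 117]
 [120 118 119 119 119 119 118 118 118 117 118 117 116 118 118 118 117 117
  117 118 117 119 119 120 119 121 119 119]
 [116 117 118 118 119 118 118 119 119 120 118 118 118 118 117 117 117 116
  117 117 118 117 117 118 118 118 119 119]
 [118 118 118 118 118 118 117 118 118 120 120 119 117 108 108 108 119 119
  120 117 118 118 118 117 117 118 118 119]
 [119 118 118 119 120 118 116 116 116  97  97  82  81  73  74  73  90 101
  119 119 120 120 119 118 118 119 120 117]
 [118 118 119 119 120 117 117 116  95  63  61  43  41  55  56  60  52  66
   84 109 118 118 118 119 120 119 119 119]
 [119 119 118 117 109 108  91  81  61  41  68 101 102 104 103 102  80  49
   51  75  99 118 119 119 119 119 119 120]
 [119 117 117 117  9
[... 1854 characters left out ...]
116 100  91  92  87  87 119 117 118 117 117 108  80  80  79  79  90  92
   91  66  61  78  69  71 105 114 115 114]
 [116  98  91  93  97  80 117 117 118 119 118 116 107  85  73  90  92  91
   88  57  53  61  77 105 116 115 115 115]
 [117 105  92  92  93  76 117 117 117 118 117 116 116 108  89  94  93  90
   63  71  72 100 107 115 115 115 114 115]
 [102 102  92  94  90  65 118 117 117 117 117 116 117  94  92  93  90  79
   69 105 106 115 116 116 115 116 116 115]
 [112  98  92  93  90  50 118 118 119 118 118 118 117  97  93  92  91  65
  106 117 115 116 116 116 116 115 115 114]
 [120 106  91  93  92  53 117 118 118 117 118 117 105  97  93  93  78  89
  116 118 117 117 117 118 116 116 115 115]]
```

```bash
cat > fit.py <<'E'
from h import *
from scipy.optimize import minimize
def circ(p,img,c,z,r,th):
    X=np.c_[c[0]+r*np.cos(th),c[1]+r*np.sin(th),np.full(len(th),z)]
    uv=np.array([proj(p,x) for x in X],np.float32)
    return cv2.remap(img,uv[:,:1],uv[:,1:],cv2.INTER_LINEAR)[:,0]
def fit(p,img,z,rin,rout,th,c0,R):
    best=None
    def f(c): return sum(circ(p,img,c,z,r,th).mean() for r in rin)/len(rin)-sum(circ(p,img,c,z,r,th).mean() for r in rout)/len(rout)
    g=[(f((c0[0]+a,c0[1]+b)),c0[0]+a,c0[1]+b) for a in np.arange(-R,R+.001,.002) for b in np.arange(-R,R+.001,.002)]
    g=min(g);r=minimize(f,g[1:],method="Nelder-Mead",options=dict(xatol=1e-4,initial_simplex=[g[1:],(g[1]+.001,g[2]),(g[1],g[2]+.001)]))
    return r.x,r.fun
def both(zring):
    for n in("top","scene"):
        p=camera(n);I=p["image"].astype(np.float32);gray=I.mean(2);br=-(I[:,:,0]-I[:,:,2])
        rc,rf=fit(p,gray,zring+.0015,(.022,.023,.024),(.019,.027),-.187+np.linspace(-1.9,1.9,60),(.643,.239),.014)
        cam=np.array(p["extrinsics"])[:2,3];a=np.arctan2(cam[1]-.239,cam[0]-.643) 
        th=np.linspace(-np.pi,np.pi,72) if n=="top" else a+np.linspace(-1.8,1.8,60)
        sc,sf=fit(p,br,.111,(.0195,.021,.0225),(.0255,.027),th,(.643,.239),.012)
        print(n,"ring",rc.round(4),round(rf,1),"shim",sc.round(4),round(sf,1),"ring-shim mm",((rc-sc)*1e3).round(1))
E
python3 - <<'E'
from fit import *
np.set_printoptions(suppress=True)
st=state();print(st["t"],st["tool_pos"],st["tcp_rot"])
for z in(.160,.164,.168): print(z);both(z)
t=camera("top");s=camera("scene")
print("dot top",onz(t,(236.5,155.7),.136))
E
```

```text
12.15 [0.52088818 0.26212342 0.16337537] [-0.00002724  0.99562629 -0.09342535  0.0000306 ]
0.16
top ring [0.6429 0.2377] -36.7 shim [0.6427 0.2391] -23.9 ring-shim mm [ 0.1 -1.4]
scene ring [0.6449 0.2395] -46.0 shim [0.6462 0.2402] -58.3 ring-shim mm [-1.3 -0.7]
0.164
top ring [0.6419 0.2367] -37.4 shim [0.6427 0.2391] -24.0 ring-shim mm [-0.8 -2.4]
scene ring [0.6484 0.2355] -47.0 shim [0.6461 0.2402] -58.2 ring-shim mm [ 2.3 -4.7]
0.168
top ring [0.6411 0.2359] -37.5 shim [0.6427 0.2391] -24.0 ring-shim mm [-1.7 -3.3]
scene ring [0.652  0.2317] -47.3 shim [0.6462 0.2401] -58.3 ring-shim mm [ 5.9 -8.4]
dot top [0.64341831 0.23968115 0.136     ]
```

```bash
python3 -m inch '[{"translation":[0,-0.17,0],"rot":[0,0,0],"fingers":2},{"translation":[0,-0.17,0.5],"rot":[0,0,0],"fingers":2},{"translation":[0,-0.17,1],"rot":[0,0,0],"fingers":2},{"translation":[0,-0.17,1.5],"rot":[0,0,0],"fingers":2},{"translation":[0,-0.17,2],"rot":[0,0,0],"fingers":2},{"translation":[0,-0.17,2.4],"rot":[0,0,0],"fingers":2},{"translation":[0,-0.17,2.7],"rot":[0,0,0],"fingers":2},{"translation":[0,-0.17,2.8],"rot":[0,0,0],"fingers":2},{"translation":[0,-0.17,2.8],"rot":[0,0,0],"fingers":2},{"translation":[0,-0.17,2.8],"rot":[0,0,0],"fingers":2}]' 30
python3 - <<'E'
from fit import *
np.set_printoptions(suppress=True,precision=4)
st=state();print(st["t"],st["tool_pos"],st["force"],st["ft_torque"])
z=st["tool_pos"][2]
for d in(.0005,.0025): print(d);both(z-d)
E
```

```text
t: 13.8
tool_pos: [0.5214, 0.2638, 0.1356]
tcp_rot: [-0.0, 0.996, -0.093, 0.0]
force: [-0.6, -0.2, -2.6]
width: 0.39
grip_force: 30.1
13.8 [0.5214 0.2638 0.1356] [-0.5689 -0.2472 -2.6379] [0.0791 0.0573 0.0175]
0.0005
top ring [0.6429 0.2388] -31.4 shim [0.643 0.239] -19.7 ring-shim mm [-0.1 -0.2]
scene ring [0.6478 0.2386] -30.8 shim [0.6461 0.2402] -58.5 ring-shim mm [ 1.7 -1.6]
0.0025
top ring [0.6432 0.2392] -31.8 shim [0.643 0.239] -19.6 ring-shim mm [0.2 0.2]
scene ring [0.646  0.2406] -30.2 shim [0.6462 0.2401] -58.7 ring-shim mm [-0.2  0.4]
```

```bash
python3 -m inch '[{"translation":[0,0,0.2],"rot":[0,0,0],"fingers":2},{"translation":[0,0,0.5],"rot":[0,0,0],"fingers":2},{"translation":[0,0,0.8],"rot":[0,0,0],"fingers":2},{"translation":[0,0,1.1],"rot":[0,0,0],"fingers":2},{"translation":[0,0,1.4],"rot":[0,0,0],"fingers":2},{"translation":[0,0,1.6],"rot":[0,0,0],"fingers":2},{"translation":[0,0,1.8],"rot":[0,0,0],"fingers":2},{"translation":[0,0,1.9],"rot":[0,0,0],"fingers":2},{"translation":[0,0,1.9],"rot":[0,0,0],"fingers":2},{"translation":[0,0,1.9],"rot":[0,0,0],"fingers":2}]' 30
python3 - <<'E'
from fit import *
np.set_printoptions(suppress=True,precision=4)
st=state();print(st["t"],st["tool_pos"],st["force"],st["ft_torque"])
z=st["tool_pos"][2]
for d in(.0005,.0025): print(d);both(z-d)
st=state();print(st["tool_pos"],st["force"],st["ft_torque"])
E
```

```text
t: 15.25
tool_pos: [0.5213, 0.2638, 0.1164]
tcp_rot: [-0.0, 0.996, -0.093, 0.0]
force: [-0.3, -0.1, -1.0]
width: 0.389
grip_force: 30.1
15.25 [0.5213 0.2638 0.1164] [-0.3432 -0.0557 -0.9666] [-0.0058  0.0058  0.0134]
0.0005
top ring [0.6422 0.2385] -27.5 shim [0.643  0.2404] -20.2 ring-shim mm [-0.8 -1.9]
scene ring [0.6483 0.238 ] -18.3 shim [0.6375 0.2489] -18.7 ring-shim mm [ 10.8 -10.9]
0.0025
top ring [0.6428 0.2389] -27.0 shim [0.643  0.2405] -20.0 ring-shim mm [-0.2 -1.5]
scene ring [0.6467 0.2396] -17.8 shim [0.6376 0.2488] -18.8 ring-shim mm [ 9.  -9.2]
[0.5213 0.2638 0.1164] [ 0.0474 -0.4803 -1.8611] [ 0.0242  0.0917 -0.0088]
```

```bash
python3 -m inch '[{"translation":[0,0,0.05],"rot":[0,0,0],"fingers":2},{"translation":[0,0,0.1],"rot":[0,0,0],"fingers":2},{"translation":[0,0,0.15],"rot":[0,0,0],"fingers":2},{"translation":[0,0,0.2],"rot":[0,0,0],"fingers":2},{"translation":[0,0,0.2],"rot":[0,0,0],"fingers":2},{"translation":[0,0,0.2],"rot":[0,0,0],"fingers":2},{"translation":[0,0,0.2],"rot":[0,0,0],"fingers":2},{"translation":[0,0,0.2],"rot":[0,0,0],"fingers":2},{"translation":[0,0,0.2],"rot":[0,0,0],"fingers":2},{"translation":[0,0,0.2],"rot":[0,0,0],"fingers":2}]' 30
python3 - <<'E'
from h import *
np.set_printoptions(suppress=True,precision=4)
F=[];M=[]
for i in range(6):
    s=camera("scene");st=state();F.append(st["force"]);M.append(st["ft_torque"])
print(st["t"],st["tool_pos"],np.mean(F,0),np.mean(M,0))
t=camera("top")
a=cv2.resize(t["image"][130:180,210:260],(400,400),interpolation=cv2.INTER_CUBIC)
b=cv2.resize(s["image"][160:210,400:450],(400,400),interpolation=cv2.INTER_CUBIC)
cv2.imwrite("pics/c8.png",np.hstack([a,b])[:,:,::-1])
E
```

```text
t: 16.7
tool_pos: [0.5212, 0.2637, 0.1143]
tcp_rot: [-0.0, 0.996, -0.093, 0.0]
force: [0.2, -0.3, -2.7]
width: 0.388
grip_force: 30.1
17.0 [0.5212 0.2637 0.1143] [ 0.1837  0.2939 -1.8583] [-0.0158  0.0567 -0.0035]
```

View pics/c8.png

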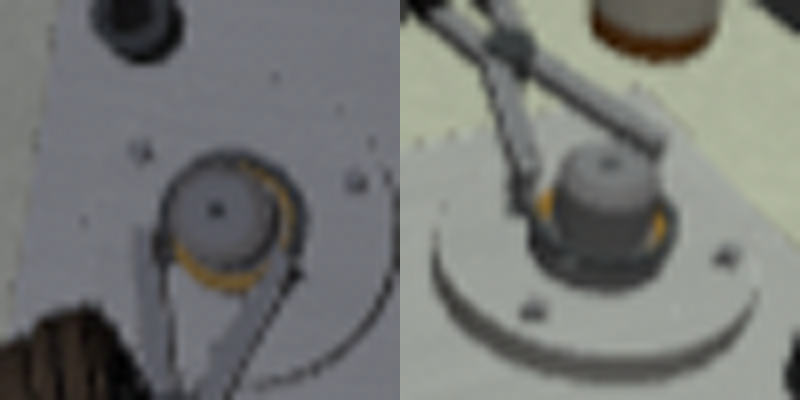

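The ring now encircles the stub: the top crop shows it concentric at about (233,213), and the scene crop shows it just above the shim. It is level and not touching yet, so I feel down in small steps.

```bash
cat > ft.py <<'E'
from h import *
np.set_printoptions(suppress=True,precision=4)
F=[];M=[]
for i in range(6):
    camera("scene");st=state();F.append(st["force"]);M.append(st["ft_torque"])
print(st["t"],st["tool_pos"],np.mean(F,0),np.mean(M,0),st["grip_force"])
E
python3 -m inch '[{"translation":[0,0,0.05],"rot":[0,0,0],"fingers":2},{"translation":[0,0,0.1],"rot":[0,0,0],"fingers":2},{"translation":[0,0,0.1],"rot":[0,0,0],"fingers":2},{"translation":[0,0,0.1],"rot":[0,0,0],"fingers":2},{"translation":[0,0,0.1],"rot":[0,0,0],"fingers":2},{"translation":[0,0,0.1],"rot":[0,0,0],"fingers":2},{"translation":[0,0,0.1],"rot":[0,0,0],"fingers":2},{"translation":[0,0,0.1],"rot":[0,0,0],"fingers":2},{"translation":[0,0,0.1],"rot":[0,0,0],"fingers":2},{"translation":[0,0,0.1],"rot":[0,0,0],"fingers":2}]' 30; python3 ft.py
```

```text
t: 18.3
tool_pos: [0.5212, 0.2637, 0.1133]
tcp_rot: [-0.0, 0.996, -0.093, 0.0]
force: [0.3, 0.6, -1.3]
width: 0.387
grip_force: 30.1
18.6 [0.5212 0.2638 0.1133] [-0.0494  0.259  -1.7882] [ 0.0167  0.0328 -0.0181] 30.086324214935303
```

```bash
python3 -m inch '[{"translation":[0,0,0.03],"rot":[0,0,0],"fingers":2},{"translation":[0,0,0.06],"rot":[0,0,0],"fingers":2},{"translation":[0,0,0.06],"rot":[0,0,0],"fingers":2},{"translation":[0,0,0.06],"rot":[0,0,0],"fingers":2},{"translation":[0,0,0.06],"rot":[0,0,0],"fingers":2},{"translation":[0,0,0.06],"rot":[0,0,0],"fingers":2},{"translation":[0,0,0.06],"rot":[0,0,0],"fingers":2},{"translation":[0,0,0.06],"rot":[0,0,0],"fingers":2},{"translation":[0,0,0.06],"rot":[0,0,0],"fingers":2},{"translation":[0,0,0.06],"rot":[0,0,0],"fingers":2}]' 30; python3 ft.py
python3 -m inch '[{"translation":[0,0,0.03],"rot":[0,0,0],"fingers":2},{"translation":[0,0,0.05],"rot":[0,0,0],"fingers":2},{"translation":[0,0,0.05],"rot":[0,0,0],"fingers":2},{"translation":[0,0,0.05],"rot":[0,0,0],"fingers":2},{"translation":[0,0,0.05],"rot":[0,0,0],"fingers":2},{"translation":[0,0,0.05],"rot":[0,0,0],"fingers":2},{"translation":[0,0,0.05],"rot":[0,0,0],"fingers":2},{"translation":[0,0,0.05],"rot":[0,0,0],"fingers":2},{"translation":[0,0,0.05],"rot":[0,0,0],"fingers":2},{"translation":[0,0,0.05],"rot":[0,0,0],"fingers":2}]' 30; python3 ft.py
```

```text
t: 19.85
tool_pos: [0.5212, 0.2637, 0.1128]
tcp_rot: [-0.0, 0.996, -0.093, 0.0]
force: [-0.4, 0.6, -0.5]
width: 0.39
grip_force: 30.1
20.15 [0.5212 0.2638 0.1127] [-0.2002 -0.2489 -1.5695] [0.0274 0.0453 0.0245] 30.085126161575317
t: 21.4
tool_pos: [0.5212, 0.2637, 0.1122]
tcp_rot: [-0.0, 0.996, -0.093, -0.0]
force: [0.2, -0.3, -0.9]
width: 0.391
grip_force: 30.1
21.7 [0.5212 0.2638 0.1122] [-0.2978  0.3539 -1.6189] [0.0222 0.0551 0.014 ] 30.089911222457886
```

```bash
python3 -m inch '[{"translation":[0,0,0.02],"rot":[0,0,0],"fingers":2},{"translation":[0,0,0.04],"rot":[0,0,0],"fingers":2},{"translation":[0,0,0.04],"rot":[0,0,0],"fingers":2},{"translation":[0,0,0.04],"rot":[0,0,0],"fingers":2},{"translation":[0,0,0.04],"rot":[0,0,0],"fingers":2},{"translation":[0,0,0.04],"rot":[0,0,0],"fingers":2},{"translation":[0,0,0.04],"rot":[0,0,0],"fingers":2},{"translation":[0,0,0.04],"rot":[0,0,0],"fingers":2},{"translation":[0,0,0.04],"rot":[0,0,0],"fingers":2},{"translation":[0,0,0.04],"rot":[0,0,0],"fingers":2}]' 30; python3 ft.py
python3 -m inch '[{"translation":[0,0,0.02],"rot":[0,0,0],"fingers":2},{"translation":[0,0,0.04],"rot":[0,0,0],"fingers":2},{"translation":[0,0,0.04],"rot":[0,0,0],"fingers":2},{"translation":[0,0,0.04],"rot":[0,0,0],"fingers":2},{"translation":[0,0,0.04],"rot":[0,0,0],"fingers":2},{"translation":[0,0,0.04],"rot":[0,0,0],"fingers":2},{"translation":[0,0,0.04],"rot":[0,0,0],"fingers":2},{"translation":[0,0,0.04],"rot":[0,0,0],"fingers":2},{"translation":[0,0,0.04],"rot":[0,0,0],"fingers":2},{"translation":[0,0,0.04],"rot":[0,0,0],"fingers":2}]' 30; python3 ft.py
```

```text
t: 22.95
tool_pos: [0.5212, 0.2638, 0.1119]
tcp_rot: [-0.0, 0.996, -0.093, 0.0]
force: [-0.3, -0.3, -2.0]
width: 0.389
grip_force: 30.1
23.25 [0.5212 0.2638 0.1118] [-0.0567  0.2977 -1.1463] [0.0452 0.0373 0.0192] 30.093977451324463
t: 24.5
tool_pos: [0.5212, 0.2638, 0.1115]
tcp_rot: [-0.0, 0.996, -0.093, 0.0]
force: [-1.7, -0.4, -0.9]
width: 0.385
grip_force: 30.1
24.8 [0.5212 0.2637 0.1114] [-0.1427  0.0871 -0.7478] [-0.0084  0.0296  0.0048] 30.103282928466797
```

```bash
python3 -m inch '[{"translation":[0,0,0.02],"rot":[0,0,0],"fingers":2},{"translation":[0,0,0.03],"rot":[0,0,0],"fingers":2},{"translation":[0,0,0.03],"rot":[0,0,0],"fingers":2},{"translation":[0,0,0.03],"rot":[0,0,0],"fingers":2},{"translation":[0,0,0.03],"rot":[0,0,0],"fingers":2},{"translation":[0,0,0.03],"rot":[0,0,0],"fingers":2},{"translation":[0,0,0.03],"rot":[0,0,0],"fingers":2},{"translation":[0,0,0.03],"rot":[0,0,0],"fingers":2},{"translation":[0,0,0.03],"rot":[0,0,0],"fingers":2},{"translation":[0,0,0.03],"rot":[0,0,0],"fingers":2}]' 30; sed -i 's/range(6)/range(14)/' ft.py; python3 ft.py
```

```text
t: 26.05
tool_pos: [0.5212, 0.2638, 0.1111]
tcp_rot: [-0.0, 0.996, -0.093, -0.0]
force: [0.1, 0.4, -0.5]
width: 0.387
grip_force: 30.1
26.75 [0.5212 0.2637 0.1111] [-0.8561  0.1303 -0.6932] [0.004  0.0387 0.011 ] 30.086839199066162
```

Run:
```python
from fit import *
both(.111)
st=state();print(st["t"],st["width"],st["grip_force"],st["force"])
t=place_of(camera("scene"),"ring");print([(r["score"],r["uv"]) for r in t[:2]])
```

```text
top ring [0.6433 0.2392] -27.7 shim [0.643 0.24 ] -21.4 ring-shim mm [ 0.3 -0.8]
scene ring [0.6471 0.2396] -20.0 shim [0.6405 0.2454] -20.0 ring-shim mm [ 6.6 -5.9]
26.85 0.38499664616094 30.084561109542847 [-1.30536088  0.4601745  -2.05459449]
[(0.59, [424.3, 189.1])]
```

```bash
python3 -c "
from plant import *
print(finish_job())"
```

```text
the job is handed in; nothing more can be done
None
```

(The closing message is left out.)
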